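# Refit the filter in the leak tester's air unit and snap its cover shut

### The job

Stand the clean white filter cartridge in the round bore of the grey air filter housing, black rubber seal ring down and right to the bottom; then lay the blue cover on the housing, gasket side down, and press it straight down until both orange end clips have snapped over it. Keep pressing the cover down firmly so that the gasket beds in, and finish like that: the job ends while your hand is still pressing on the closed cover. Leave the used brown cartridge and the other things on the bench where they are.

Things in the scene. Friction and masses are not known exactly. Their poses are not given: they have to be found in the camera images.
- filter_housing: Grey air filter housing fixed to the bench: block 101 (x) x 69 (y) x 36 mm; beyond each x end an ear 23 mm long, 5 mm high; from each y side a fitting sticks out 20 mm at z = 18. Origin at the centre of its underside, z up; the same turned half round. All its points below are on its z axis.
- bore (a point): Centre of the floor of the housing's upright round bore, 10 mm above the housing's underside. Bore 47 mm across, 26 mm deep, open at the top (z = 36 of the housing), 2 mm chamfer at the mouth.
- seat (a point): Centre of the cover's seat, the top face of the block, 36 mm above the housing's underside. Round it a lip 3 mm thick encloses a recess 95 (x) x 63 (y) mm: upright for 3.5 mm, then flared outward by 30 degrees as a lead-in up to 9.5 mm above the seat (102 x 70 mm between its top edges); at both x ends it is open for |y| < 14 mm, where the clips stand.
- clip_near (a joint): Orange spring clip at the -x end of the housing: upright arm 18 mm wide, hinged at its foot, top at housing z = 56, |x| 48 to 60 mm, its inward nose tip at |x| = 48.5, z = 43 mm. Value in rad: 0 at rest, grows as it is bent outward (about 0.1 as the cover's bead passes the nose); it springs back by itself.
- clip_far (a joint): The same clip at the +x end of the housing.
- cover: Blue clip-on cover, 60 g, lying gasket side down. Flange 92 (x) x 60 (y) x 8 mm; on it in the middle a hollow grip dome 56 (x) x 40 (y) mm from z = 8 to 28. At each x end a tongue 20 mm wide with a round bead out to |x| = 51.5. Origin at the centre of its underside, z up; the same turned half round. It fits the recess with 1.5 mm play a side, its x along the housing's x.
- cover_top (a point): Centre of the top of the cover's flat dome, 28 mm above its underside. Lowered in line, the cover comes to rest on both clip noses with its underside some 9 mm above the seat. Pressing down from there takes 8 to 20 N at most; the push drops suddenly as a bead passes its nose, some 5 mm above the seat (one end may snap a little before the other). Closed, the cover lies on the seat.
- new_cartridge: Clean white filter cartridge, 50 g, standing on its seal: black rubber seal ring at the foot 44 mm across, 6 mm high, chamfered below; white pleated body and cap 40 mm across up to z = 26; pull knob 16 mm across from z = 26 to 46. Origin at the centre of its underside, z up. In the bore only the knob stands out; the cover's dome has room for it.
- used_cartridge: Used cartridge, brown, of the same shape and size, standing on the bench; to be left alone. Origin at the centre of its underside.
- grease_tin: Flat tin with a blue lid, 72 mm across, 34 mm high; leave alone. Origin at the centre of its underside.
- oring_jar: White jar with a black lid, 63 mm across, 61 mm high; leave alone. Origin at the centre of its underside.
- cap_shell: Whitish moulded cap shell, 120 x 82 x 28 mm; leave alone. Origin at the centre of its underside.
- marker: Marker pen with a black cap, 126 mm long, 20 mm high; leave alone. Origin at the centre of its underside.
- hex_key: Black hex key, 92 x 34 x 5 mm; leave alone. Origin at the centre of its underside.

How it is judged:
By the outcome, as a careful person would: the job done as asked, in the order asked, and still so for the second after the job is handed in, while the arm keeps its last pose, push and grip.
It also fails if it takes over 64 s, if anything falls off the work surface, if the arm or the gripper's body presses on something with over 40 N, if the wrist force passes 120 N, or if a joint passes its speed limit or range.

### The arm

A 7-joint arm with a two-finger parallel gripper is mounted at the origin on a cart in front of the work surface, level with it; the furniture and walls round the work are solid. World frame = base frame: x ahead of the robot, y to its left, z up, the work surface at z = 0. Lengths are in m, angles in rad, forces in N, time in s.
With the tool pointing down it reaches from about 0.425 to 0.8 m from the base axis. Payload 8.3 kg.
Tool frame: the origin (TCP) lies midway between the tips of the shut fingers; the grasp point (between the pads) lies 19 mm behind it (env.grasp_offset is the distance from the TCP to the grasp point, in m); z points along the fingers, y is the line along which they close (so a half turn about z gives the same grasp; the last joint's range is limited). The gripper opens to 85 mm and grips with 20 to 120 N. Pads are 22 mm wide; open, the fingers measure 114 mm over their backs; the gripper's body (76 mm by 85 mm) begins 54 mm behind the grasp point. The pads swing forward as they close: fully open they stand 13 mm farther back than shut.
Start: joints at [1.056, 0.383, 0.016, 1.37, -0.006, 1.388, -0.046], TCP at [0.273, -0.562, 0.231] pointing down, gripper open.
Joint ranges: [-2.95, 2.95], [-0.25, 2.06], [-1.52, 1.56], [0.18, 2.33], [-1.44, 4.58], [0.02, 2.06], [-3.01, 3.01]. Speed limits (rad/s): [2.39, 2.39, 3.01, 3.01, 3.14, 3.14, 3.14].

### API

Orientations are given as a unit quaternion [w, x, y, z].
In Python, from workcell import env, eyes, ticket, nets gives the robot as it stands. The module is installed in compiled form; this text tells all that it offers.
- The arm moves only by the tool apply_moves, never from a script. Its argument "steps" is a list of rows, each an object of numbers: "fingers": the finger opening in cm, from 0 to 8.54; "tx", "ty", "tz": the shift along the world's x, y, z in cm; "turn": the turn about the world's z in rad. A call has 1 to 20 rows; each row shifts and turns the commanded pose from where the row before left it; what a row does not reach is not made up. A row lasts 1/12 s, in which the tool goes at most 41.7 mm and 7.16 degrees, less where a joint would pass 70% of its speed; a pose out of reach is approached as far as the arm can. A call with a gripper value outside its range is refused whole. The fingers move at their own pace and stop on an object; "force" is the grip in N (left out, the last holds). Time passes only in rows, so rows that do not move let the fingers close. It gives the time, the measured TCP pose, the force, the opening and the grip force at its end, in the units of the state.
- env.sense(): the state, without advancing time (a new reading comes with each control period).
- eyes.snapshot(name): name is "scene" or "top" or "wrist"; returns the picture (480x640x3 uint8, red, green, blue); there is no depth.
- eyes.camera_params(name): a dict with "camera_matrix" (3x3 intrinsics, pixels), "k1" (the pictures are not rectified: a ray, as slopes to the right and down, at radius r is drawn at 1 + k1 r^2 times it, then the intrinsics apply), "rvec" (rotation vector, rad) and "tvec" (3), from world to camera coordinates, as OpenCV has them; the wrist camera has in their place "mount" (4x4, takes a point from camera to tool coordinates, whose origin is the TCP and whose axes are the flange's). Camera axes: x right, y down, z forward; pixel columns grow to the right and rows downward; lengths in m; the calibration is good to about 2 mm. A picture is of the moment at which its call begins: read the wrist's pose just before it. camera_params takes no time and is no camera call.
- ticket.hand_in(): hands the job in; it is judged then, once.
Trained networks look in the newest picture that a camera, given by its name, has taken for a name from the list of things; names that differ only in an ending like _2 or _b are one class to them, and where a whole thing is asked for, a point or a joint stands for the part that bears it (a point fixed in the world has none). Each returns a list of dicts, best first, with "confidence" (0 to 1); they miss things now and then, are a little off and sometimes report something else, mostly with a low value. They report only what shows in the picture. A call takes as long as a camera call.
- nets.cut_out(thing, camera): "mask" (480x640 bool, what is visible of it) and "pixel" ([column, row] in pixels, amid what is visible of it).
The state is a dict: "clock": time; "joints": joint angles; "joint_velocities": joint speeds; "joint_efforts": joint torques, N m; "ee_pos": TCP position; "orientation": TCP orientation; "wrist_force": force on the tool from outside, world axes, zero at the start; "moment": the same for the moment, N m; "gripper_width": finger opening in m; "grasp_force": force on a finger pad.
Only numpy, scipy, OpenCV 4.12 (cv2) and the standard library are available. Lean on these libraries where they do the work, as an engineer would, in place of code of your own. Each camera call takes 0.05 s, during which the arm holds its last target. There are 200 camera calls.

## Working session

There is one attempt and no reset: what is moved stays moved. The work goes in short steps, Python scripts to look and compute and a tool call to move; the robot and the scene stay as the last step left them, time stands still between calls to the robot, and variables do not carry over. Pictures are saved under pics/ and viewed, at most 10 in all, crops included, and the job is handed in when it is done.

Besides the shell and the picture viewer there is one more tool, called after "Call:" as name([rows], argument=value, ...), one row to a line, values as JSON. apply_moves: Moves the arm, as the interface text tells. Its arguments: {"type":"object","properties":{"steps":{"type":"array","items":{"type":"object","properties":{"fingers":{"type":"number"},"tx":{"type":"number"},"ty":{"type":"number"},"tz":{"type":"number"},"turn":{"type":"number"}}}},"force":{"type":"number"}},"required":["steps"]}

```bash
mkdir -p pics; cat > h.py <<'E'
import numpy as np, cv2
from workcell import env, eyes, ticket, nets
from scipy.spatial.transform import Rotation as R
def cam(name, st=None):
    p=eyes.camera_params(name); K=np.array(p["camera_matrix"]); k1=p["k1"]
    if "mount" in p:
        q=st["orientation"]; T=np.eye(4); T[:3,:3]=R.from_quat([q[1],q[2],q[3],q[0]]).as_matrix(); T[:3,3]=st["ee_pos"]
        M=np.linalg.inv(T@np.array(p["mount"])); return K,k1,M[:3,:3],M[:3,3]
    return K,k1,cv2.Rodrigues(np.array(p["rvec"],float))[0],np.array(p["tvec"],float).ravel()
def proj(P,c):
    K,k1,Rm,t=c; X=np.atleast_2d(P)@Rm.T+t; s=X[:,:2]/X[:,2:]
    s=s*(1+k1*(s**2).sum(1,keepdims=True)); return s@K[:2,:2].T+K[:2,2]
def back(px,z,c):
    K,k1,Rm,t=c; d=(np.atleast_2d(px).astype(float)-K[:2,2])@np.linalg.inv(K[:2,:2]).T; s=d.copy()
    for _ in range(30): s=d/(1+k1*(s**2).sum(1,keepdims=True))
    D=np.c_[s,np.ones(len(s))]@Rm; o=-Rm.T@t
    return (o+D*((z-o[2])/D[:,2])[:,None])
def snap(name,fn=None):
    st=env.sense(); im=eyes.snapshot(name)
    if fn: cv2.imwrite("pics/"+fn,im[:,:,::-1])
    return im,cam(name,st)
E
python3 - <<'E'
from h import *
np.set_printoptions(precision=3,suppress=True)
im,c=snap("top","top0.png"); im2,c2=snap("scene","scene0.png")
s=env.sense();print(s)
for cn,cc in(("top",c),("scene",c2)):
  print(cn,"campos",-cc[2].T@cc[3])
  for th in ["filter_housing","cover","new_cartridge","used_cartridge","clip_near","grease_tin","oring_jar","cap_shell","marker","hex_key"]:
    for d in nets.cut_out(th,cn)[:2]:
        m=d["mask"]; print(th,round(d["confidence"],2),d["pixel"],m.sum(),back(d["pixel"],0.02,cc)[0])
E
```

```text
{'clock': 0.1, 'joints': array([ 1.056,  0.384,  0.016,  1.371, -0.006,  1.388, -0.047]), 'joint_velocities': array([ 0.   , -0.002,  0.001, -0.004, -0.   ,  0.001,  0.001]), 'joint_efforts': array([  0.004, -62.914,   0.848, -37.276,   0.017,   0.011,   0.   ]), 'ee_pos': array([ 0.273, -0.562,  0.23 ]), 'orientation': array([-0.001,  0.975,  0.224, -0.   ]), 'wrist_force': array([-0.019, -0.315, -0.507]), 'moment': array([-0.036,  0.014,  0.05 ]), 'grasp_force': 0.0, 'gripper_width': 0.0849829906388295}
top campos [ 0.483 -0.053  0.89 ]
filter_housing 0.95 [299.8, 241.6] 3104 [0.572 0.023 0.02 ]
cover 0.66 [322.3, 318.1] 1705 [ 0.432 -0.019  0.02 ]
new_cartridge 0.58 [249.8, 306.3] 464 [0.452 0.115 0.02 ]
used_cartridge 0.83 [392.4, 313.4] 475 [ 0.44  -0.147  0.02 ]
clip_near 0.47 [308.6, 266.2] 46 [0.526 0.007 0.02 ]
clip_near 0.34 [302.0, 238.0] 3105 [0.579 0.019 0.02 ]
grease_tin 0.84 [426.5, 194.5] 1229 [ 0.661 -0.213  0.02 ]
grease_tin 0.32 [389.1, 311.9] 388 [ 0.443 -0.141  0.02 ]
oring_jar 0.87 [410.5, 151.5] 1187 [ 0.744 -0.185  0.02 ]
cap_shell 0.77 [232.2, 189.6] 1573 [0.671 0.153 0.02 ]
hex_key 0.65 [437.8, 252.0] 85 [ 0.553 -0.232  0.02 ]
scene campos [-0.067 -0.443  0.559]
filter_housing 0.75 [274.2, 251.8] 2496 [0.564 0.017 0.02 ]
cover 0.98 [248.1, 305.5] 1707 [ 0.417 -0.036  0.02 ]
cover 0.57 [214.9, 240.6] 523 [0.533 0.134 0.02 ]
new_cartridge 0.69 [196.0, 267.4] 543 [0.449 0.105 0.02 ]
used_cartridge 0.61 [311.5, 329.4] 688 [ 0.424 -0.151  0.02 ]
used_cartridge 0.23 [253.7, 209.1] 931 [0.671 0.145 0.02 ]
clip_near 0.49 [269.1, 256.1] 167 [0.547 0.016 0.02 ]
oring_jar 0.87 [412.1, 233.8] 1098 [ 0.763 -0.177  0.02 ]
cap_shell 0.6 [253.3, 209.3] 955 [0.67  0.145 0.02 ]
marker 0.84 [215.8, 238.8] 485 [0.539 0.136 0.02 ]
hex_key 0.7 [412.5, 313.5] 211 [ 0.541 -0.268  0.02 ]
```

```bash
python3 - <<'E'
import cv2
a=cv2.imread("pics/top0.png")[120:370,190:470]; cv2.imwrite("pics/top0c.png",cv2.resize(a,None,fx=2.8,fy=2.4*1,interpolation=cv2.INTER_CUBIC)[:600])
E
```

```text
(no output)
```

View pics/top0c.png

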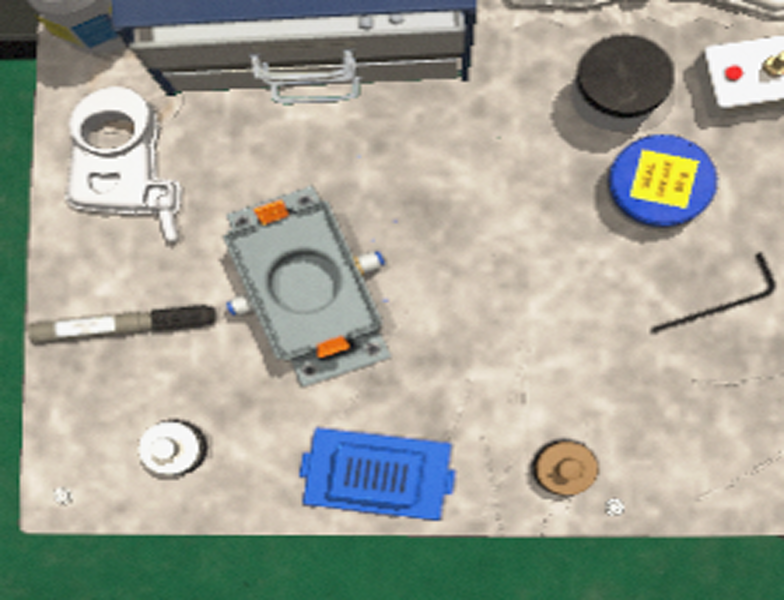

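View pics/scene0.png

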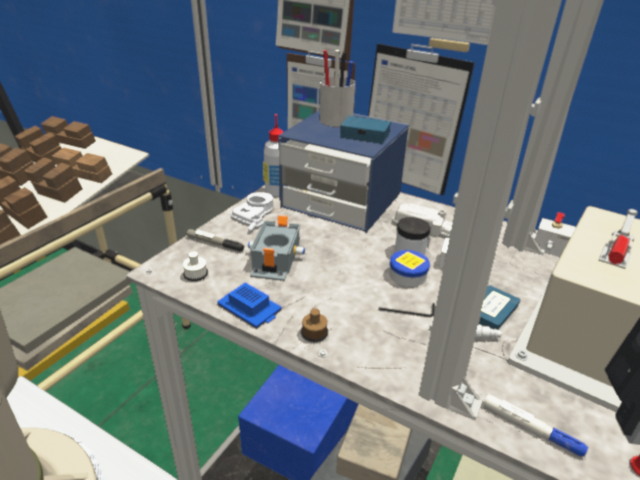

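The crop shows the white cartridge near px (251,307), the cover at (325,317), the housing bore at (299,237) and the orange clips at (287,208) and (309,265). The scene view also shows an upright post at the bench edge, base near (460,400), which could sit between the arm and the work, so I'll check that first.

```bash
python3 - <<'E'
from h import *
np.set_printoptions(precision=3,suppress=True)
ct,cs=cam("top"),cam("scene")
for p in [(445,400),(480,405),(430,400),(460,385)]: b=back(p,0,cs); print(p,b, "top px",proj(b,ct))
print(proj(env.sense()["ee_pos"],ct),proj(env.sense()["ee_pos"],cs))
print(eyes.camera_params("wrist"))
for c in (ct,cs): print(back([(286.8,208.3),(308.9,264.6)],.056,ct),back([(299,236.7)],.036,ct),back([(324.6,317.5)],.02,ct)); break
E
```

```text
(445, 400) [[ 0.423 -0.365  0.   ]] top px [[507.345 321.665]]
(480, 405) [[ 0.44  -0.408  0.   ]] top px [[529.248 312.105]]
(430, 400) [[ 0.412 -0.348  0.   ]] top px [[498.44 327.66]]
(460, 385) [[ 0.459 -0.375  0.   ]] top px [[511.622 302.129]]
[[690.891 430.997]] [[688.633 449.339]]
{'camera_matrix': array([[417.91 ,   0.   , 320.473],
       [  0.   , 417.91 , 238.651],
       [  0.   ,   0.   ,   1.   ]]), 'k1': -0.09177813173678664, 'mount': array([[-0.   , -0.961, -0.278,  0.07 ],
       [ 1.   , -0.001,  0.001, -0.001],
       [-0.001, -0.278,  0.961, -0.143],
       [ 0.   ,  0.   ,  0.   ,  1.   ]])}
[[0.629 0.044 0.056]
 [0.528 0.004 0.056]] [[0.579 0.023 0.036]] [[ 0.433 -0.023  0.02 ]]
```

View pics/top0.png

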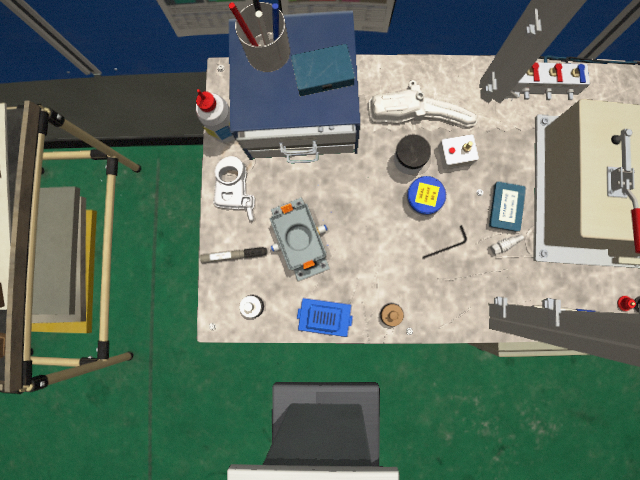

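The post base stands at about (0.43,-0.365), top-view px (507,320), between the arm and the parts. I'll pull the arm in to about r = 0.44, then sweep it round inside the post.

Call:
apply_moves([
  {"tx":-1.3,"ty":2.8,"fingers":4.5},
  {"tx":-1.3,"ty":2.8},
  {"tx":-1.3,"ty":2.8},
  {"tx":-1.3,"ty":2.8},
  {"tx":-1.3,"ty":2.8},
  {"tx":-1.3,"ty":2.8},
  {},
], force=40)

```text
$.steps[0]: bad value
```

```bash
python3 - <<'E'
import numpy as np
a=np.radians(np.linspace(-63.8,6,17)); p=.44*np.c_[np.cos(a),np.sin(a)]*100; print(np.round(np.diff(p,axis=0),1).tolist(), np.diff(a)[0])
E
```

```text
[[2.9, 1.6], [2.8, 1.8], [2.7, 2.0], [2.5, 2.2], [2.3, 2.4], [2.1, 2.6], [1.9, 2.7], [1.7, 2.9], [1.5, 3.0], [1.3, 3.1], [1.0, 3.2], [0.8, 3.3], [0.5, 3.3], [0.3, 3.3], [0.0, 3.3], [-0.2, 3.3]] 0.07613998861825255
```

Call:
apply_moves([
  {"tx":-1.3,"ty":2.8,"tz":0,"turn":0,"fingers":4.5},
  {"tx":-1.3,"ty":2.8,"tz":0,"turn":0,"fingers":4.5},
  {"tx":-1.3,"ty":2.8,"tz":0,"turn":0,"fingers":4.5},
  {"tx":-1.3,"ty":2.8,"tz":0,"turn":0,"fingers":4.5},
  {"tx":-1.3,"ty":2.8,"tz":0,"turn":0,"fingers":4.5},
  {"tx":-1.3,"ty":2.8,"tz":0,"turn":0,"fingers":4.5},
], force=40)

```text
clock: 1.6
ee_pos: [0.1943, -0.3929, 0.2312]
orientation: [0.0, 0.975, 0.224, 0.0]
wrist_force: [0.1, 0.0, 0.5]
gripper_width: 0.0453
grasp_force: 0.0
```

Call:
apply_moves([
  {"tx":2.9,"ty":1.6,"tz":0,"turn":0.076,"fingers":4.5},
  {"tx":2.8,"ty":1.8,"tz":0,"turn":0.076,"fingers":4.5},
  {"tx":2.7,"ty":2.0,"tz":0,"turn":0.076,"fingers":4.5},
  {"tx":2.5,"ty":2.2,"tz":0,"turn":0.076,"fingers":4.5},
  {"tx":2.3,"ty":2.4,"tz":0,"turn":0.076,"fingers":4.5},
  {"tx":2.1,"ty":2.6,"tz":0,"turn":0.076,"fingers":4.5},
])

```text
clock: 2.1
ee_pos: [0.3491, -0.2672, 0.2315]
orientation: [0.0, 0.898, 0.44, 0.0]
wrist_force: [0.1, -0.5, 0.2]
gripper_width: 0.0452
grasp_force: 0.0
```

Call:
apply_moves([
  {"tx":1.9,"ty":2.7,"tz":0,"turn":0.076,"fingers":4.5},
  {"tx":1.7,"ty":2.9,"tz":0,"turn":0.076,"fingers":4.5},
  {"tx":1.5,"ty":3.0,"tz":0,"turn":0.076,"fingers":4.5},
  {"tx":1.3,"ty":3.1,"tz":0,"turn":0.076,"fingers":4.5},
  {"tx":1.1,"ty":3.2,"tz":0,"turn":0.076,"fingers":4.5},
  {"tx":1.1,"ty":3.3,"tz":0,"turn":0.076,"fingers":4.5},
  {"tx":1.1,"ty":3.3,"tz":0,"turn":0.076,"fingers":4.5},
  {"tx":1.1,"ty":3.3,"tz":0,"turn":0.076,"fingers":4.5},
  {"tx":1.0,"ty":3.3,"tz":0,"turn":0.076,"fingers":4.5},
  {"tx":1.0,"ty":3.3,"tz":0,"turn":0.076,"fingers":4.5},
  {"tx":0,"ty":0,"tz":0,"turn":0,"fingers":4.5},
  {"tx":0,"ty":0,"tz":0,"turn":0,"fingers":4.5},
])

```text
clock: 3.1
ee_pos: [0.476, 0.0482, 0.2314]
orientation: [-0.0, 0.67, 0.742, 0.0]
wrist_force: [0.1, -1.0, 0.3]
gripper_width: 0.045
grasp_force: 0.0
```

```bash
python3 - <<'E'
from h import *
np.set_printoptions(precision=4,suppress=True)
im,c=snap("wrist","w1.png"); np.savez("w1.npz",K=c[0],k1=c[1],R=c[2],t=c[3])
print(env.sense()["ee_pos"],env.sense()["joints"])
for th in ["filter_housing","cover","new_cartridge","clip_near","clip_far"]:
    for d in nets.cut_out(th,"wrist")[:2]:
        m=d["mask"].astype(np.uint8); cs=max(cv2.findContours(m,0,2)[0],key=cv2.contourArea)
        r=cv2.minAreaRect(cs); b=back(cv2.boxPoints(r),0.02,c)
        print(th,round(d["confidence"],2),d["pixel"],m.sum(),back(d["pixel"],0.02,c)[0],b[:,:2].tolist())
E
```

```text
[0.4759 0.0463 0.2313] [ 0.4196  0.1055 -0.6225  1.7339  0.0633  1.3225 -0.1176]
filter_housing 0.95 [437.7, 239.9] 14228 [0.5821 0.0258 0.02  ] [[0.4889448921045856, 0.042412106560135054], [0.6155429633855273, 0.10461413936593283], [0.6750557737404443, 0.0093151006941488], [0.5385002506213186, -0.06031476448373113]]
cover 0.74 [269.3, 263.0] 5769 [ 0.4347 -0.011   0.02  ] [[0.3962069686671994, -0.060922791833079276], [0.412169005179565, 0.03654067111130632], [0.46926822650215083, 0.029395689748669657], [0.45767424075072877, -0.06933515218804606]]
new_cartridge 0.89 [302.0, 122.2] 2136 [0.453 0.114 0.02 ] [[0.42357718241610587, 0.10641300888293653], [0.44614051576089225, 0.1415096273453902], [0.48187319042521903, 0.12065812334014664], [0.45976668526979253, 0.08453662019769212]]
clip_near 0.57 [378.5, 265.6] 343 [ 0.5328 -0.0035  0.02  ] [[0.5220766953474718, 0.011412249500017915], [0.5327453811006967, 0.015412183002012803], [0.5450913211198688, -0.015821358632804094], [0.5341658905494523, -0.019971597349923764]]
clip_far 0.63 [505.2, 230.5] 432 [0.6418 0.0407 0.02  ] [[0.6319384452245388, 0.050237095547637264], [0.6512219815798985, 0.05228317072298634], [0.6566497971368312, 0.02946899359236696], [0.6370048711210745, 0.02749147685785168]]
```

View pics/w1.png

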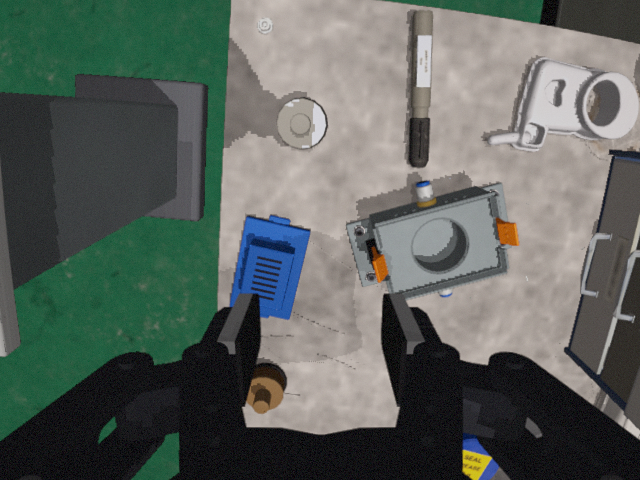

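The wrist view shows the cartridge at (302,122), the cover at (269,263) partly behind a finger, and the housing with its bore at (440,244) and clips at (378,266) and (507,232). Next I'll fit the poses by silhouette in each view separately.

```bash
cat > fit.py <<'E'
from h import *
from scipy.optimize import minimize
def box(x0,x1,y0,y1,z0,z1): return np.array([[x,y,z] for x in(x0,x1) for y in(y0,y1) for z in(z0,z1)])/1000
def cyl(r,z0,z1,n=32,cx=0,cy=0):
    a=np.linspace(0,2*np.pi,n,endpoint=False); return np.vstack([np.c_[cx+r*np.cos(a),cy+r*np.sin(a),0*a+z] for z in(z0,z1)])/1000
M={"filter_housing":[box(-50.5,50.5,-34.5,34.5,0,40),box(-53,53,-37,37,45,45.5),box(-73.5,73.5,-32,32,0,5),box(-60,-48,-9,9,5,56),box(48,60,-9,9,5,56),box(-5,5,-54.5,54.5,13,23)],
"cover":[box(-46,46,-30,30,0,8),box(-51.5,51.5,-10,10,2,6),box(-28,28,-20,20,8,28)],
"new_cartridge":[cyl(22,0,6),cyl(20,6,26),cyl(8,26,46)]}
S=4
def draw(parts,p,c,sh=(480,640)):
    im=np.zeros((sh[0],sh[1]),np.uint8); cs,sn=np.cos(p[2]),np.sin(p[2])
    for q in parts:
        P=q.copy(); P[:,0],P[:,1]=cs*q[:,0]-sn*q[:,1]+p[0],sn*q[:,0]+cs*q[:,1]+p[1]
        h=cv2.convexHull(proj(P,c).astype(np.float32)); cv2.fillConvexPoly(im,np.round(h*16).astype(np.int32),1,shift=4)
    return im.astype(bool)
def fit(th,mask,c,p0,ignore=None):
    ok=~ignore if ignore is not None else np.ones_like(mask)
    def f(v):
        d=draw(M[th],v*np.array([.01,.01,.1]),c)&ok; return 1-(d&mask).sum()/((d|mask)&ok).sum()
    s=np.array([.01,.01,.1]); best=None
    v=np.array(p0)/s
    for k in range(3):
        r=minimize(f,v,method="Nelder-Mead",options=dict(initial_simplex=np.vstack([v]+[v+e for e in np.diag([.6,.6,.7])/(k+1)]),xatol=.005,fatol=1e-4)); v=r.x
    return v*s,1-r.fun
E
python3 - <<'E'
from fit import *
np.set_printoptions(precision=4,suppress=True)
im,c=snap("wrist"); it,ct=snap("top")
dark=cv2.dilate((im.max(2)<60).astype(np.uint8),np.ones((5,5)))>0
for th,p0 in [("filter_housing",[.579,.023,.38]),("new_cartridge",[.452,.113,0]),("cover",[.433,-.021,1.46])]:
    for n,cc in(("wrist",c),("top",ct)):
        D=nets.cut_out(th,n)
        if not D: continue
        ig=None
        if n=="wrist": ig=np.zeros((480,640),bool); ig[295:,:]=1
        p,s=fit(th,D[0]["mask"],cc,p0,ig); print(th,n,p,round(s,3),np.degrees(p[2]))
        for img in([im] if n=="wrist" else [it]):
            cn=cv2.findContours(draw(M[th],p,cc).astype(np.uint8),0,2)[0]; cv2.drawContours(img,cn,-1,(255,0,255),1)
            if th=="filter_housing":
                for z,col in((36,(255,255,0)),):
                    q=cyl(23.5,z,z); q[:,0]+=p[0];q[:,1]+=p[1]; 
                    cv2.polylines(img,[np.round(proj(q[:32],cc)).astype(int)],True,col,1)
            if th=="new_cartridge":
                for z,r in((46,8),(26,20)):
                    q=cyl(r,z,z); q[:,0]+=p[0];q[:,1]+=p[1]
                    cv2.polylines(img,[np.round(proj(q[:32],cc)).astype(int)],True,(255,255,0),1)
a=cv2.resize(im[80:330,210:550],None,fx=2.3,fy=2.3); 
cv2.imwrite("pics/w1o.png",a[:,:,::-1])
b=cv2.resize(it[190:345,230:360],None,fx=3.8,fy=3.8);cv2.imwrite("pics/t1o.png",b[:,:,::-1])
E
```

```text
filter_housing wrist [0.5796 0.0247 0.3718] 0.976 21.30120970997309
filter_housing top [0.5796 0.0249 0.383 ] 0.958 21.942887526223238
new_cartridge wrist [0.4528 0.1132 0.0464] 0.929 2.657212655709885
cover wrist [ 0.4326 -0.0231  1.4266] 0.978 81.73977862475579
cover top [ 0.434  -0.0224  1.4371] 0.932 82.33890782417829
```

View pics/w1o.png

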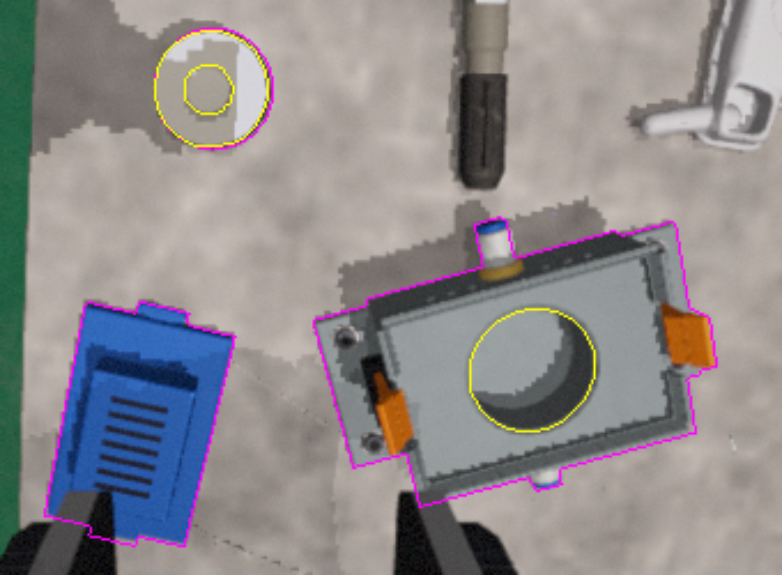

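The overlays fit closely: the bore circle, outlines and knob all line up. Housing is at (0.5796,0.0248) yaw 0.375, the cartridge at (0.4528,0.1132) and the cover at (0.433,-0.0228) yaw 1.43. Now I'll go for the cartridge knob.

Call:
apply_moves([
  {"tx":-0.6,"ty":1.6,"tz":-2.0,"turn":0.07,"fingers":4.5},
  {"tx":-0.6,"ty":1.7,"tz":-2.0,"turn":0.07,"fingers":4.5},
  {"tx":-0.6,"ty":1.7,"tz":-2.0,"turn":0.07,"fingers":4.5},
  {"tx":-0.5,"ty":1.7,"tz":-2.0,"turn":0.065,"fingers":4.5},
  {"tx":0,"ty":0,"tz":-2.5,"turn":0,"fingers":4.5},
  {"tx":0,"ty":0,"tz":-2.5,"turn":0,"fingers":4.5},
  {"tx":0,"ty":0,"tz":-2.5,"turn":0,"fingers":4.5},
  {"tx":0,"ty":0,"tz":-1.5,"turn":0,"fingers":4.5},
  {"tx":0,"ty":0,"tz":0,"turn":0,"fingers":4.5},
  {"tx":0,"ty":0,"tz":0,"turn":0,"fingers":4.5},
  {"tx":0,"ty":0,"tz":0,"turn":0,"fingers":4.5},
])

```text
clock: 4.72
ee_pos: [0.4537, 0.1131, 0.0624]
orientation: [0.0, 0.564, 0.826, 0.001]
wrist_force: [-0.1, 0.1, 0.8]
gripper_width: 0.0451
grasp_force: 0.0
```

Call:
apply_moves([
  {"tx":-0.1,"ty":0,"tz":-1.1,"turn":0,"fingers":4.5},
  {"tx":0,"ty":0,"tz":-1.1,"turn":0,"fingers":4.5},
  {"tx":0,"ty":0,"tz":-1.0,"turn":0,"fingers":4.5},
  {"tx":0,"ty":0,"tz":0,"turn":0,"fingers":4.5},
  {"tx":0,"ty":0,"tz":0,"turn":0,"fingers":1.0},
  {"tx":0,"ty":0,"tz":0,"turn":0,"fingers":1.0},
  {"tx":0,"ty":0,"tz":0,"turn":0,"fingers":1.0},
  {"tx":0,"ty":0,"tz":0,"turn":0,"fingers":1.0},
  {"tx":0,"ty":0,"tz":0,"turn":0,"fingers":1.0},
  {"tx":0,"ty":0,"tz":0,"turn":0,"fingers":1.0},
], force=40)

```text
clock: 5.55
ee_pos: [0.452, 0.1127, 0.0295]
orientation: [0.0, 0.564, 0.826, 0.0]
wrist_force: [0.3, -0.1, -0.1]
gripper_width: 0.0146
grasp_force: 38.9
```

Call:
apply_moves([
  {"tx":0,"ty":0,"tz":1.5,"turn":0,"fingers":1.0},
  {"tx":0,"ty":0,"tz":2.5,"turn":0,"fingers":1.0},
  {"tx":0,"ty":0,"tz":2.5,"turn":0,"fingers":1.0},
  {"tx":0,"ty":0,"tz":3.0,"turn":0,"fingers":1.0},
  {"tx":1.6,"ty":-1.1,"tz":0,"turn":0,"fingers":1.0},
  {"tx":1.6,"ty":-1.1,"tz":0,"turn":0,"fingers":1.0},
  {"tx":1.6,"ty":-1.1,"tz":0,"turn":0,"fingers":1.0},
  {"tx":1.6,"ty":-1.1,"tz":0,"turn":0,"fingers":1.0},
  {"tx":1.6,"ty":-1.1,"tz":0,"turn":0,"fingers":1.0},
  {"tx":1.6,"ty":-1.1,"tz":0,"turn":0,"fingers":1.0},
  {"tx":1.6,"ty":-1.1,"tz":0,"turn":0,"fingers":1.0},
  {"tx":1.5,"ty":-1.1,"tz":0,"turn":0,"fingers":1.0},
  {"tx":0,"ty":0,"tz":0,"turn":0,"fingers":1.0},
  {"tx":0,"ty":0,"tz":0,"turn":0,"fingers":1.0},
  {"tx":0,"ty":0,"tz":0,"turn":0,"fingers":1.0},
])

```text
clock: 6.8
ee_pos: [0.5783, 0.0255, 0.1241]
orientation: [-0.0, 0.564, 0.826, -0.0]
wrist_force: [0.4, 0.3, 0.0]
gripper_width: 0.0141
grasp_force: 39.1
```

```bash
python3 - <<'E'
from h import *
im,c=snap("wrist","w2.png"); print(env.sense()["ee_pos"],env.sense()["wrist_force"])
E
```

```text
[0.57819383 0.02575789 0.12422728] [-0.15928717 -0.19003385 -0.367845  ]
```

View pics/w2.png

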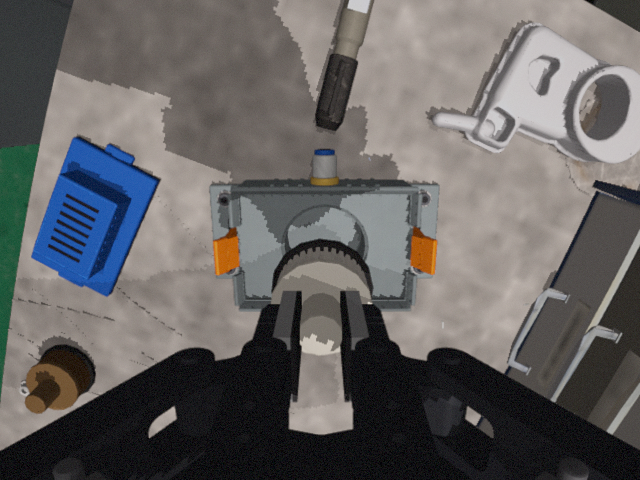

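The cartridge is held upright between the fingers, at about (322,290), and the housing lies square in the view with its bore at (325,240) and clips at (227,252) and (424,252). I'll lower it in.

Call:
apply_moves([
  {"tx":0.14,"ty":-0.09,"tz":-1.0,"turn":0,"fingers":1.0},
  {"tx":0,"ty":0,"tz":-2.0,"turn":0,"fingers":1.0},
  {"tx":0,"ty":0,"tz":-1.5,"turn":0,"fingers":1.0},
  {"tx":0,"ty":0,"tz":-0.7,"turn":0,"fingers":1.0},
  {"tx":0,"ty":0,"tz":-0.5,"turn":0,"fingers":1.0},
  {"tx":0,"ty":0,"tz":-0.4,"turn":0,"fingers":1.0},
  {"tx":0,"ty":0,"tz":-0.4,"turn":0,"fingers":1.0},
  {"tx":0,"ty":0,"tz":0,"turn":0,"fingers":1.0},
])

```text
clock: 7.52
ee_pos: [0.5803, 0.0239, 0.0591]
orientation: [-0.0, 0.564, 0.826, -0.0]
wrist_force: [-0.2, 0.9, -0.7]
gripper_width: 0.0143
grasp_force: 39.1
```

Call:
apply_moves([
  {"tx":0,"ty":0,"tz":-0.5,"turn":0,"fingers":1.0},
  {"tx":0,"ty":0,"tz":-0.5,"turn":0,"fingers":1.0},
  {"tx":0,"ty":0,"tz":-0.4,"turn":0,"fingers":1.0},
  {"tx":0,"ty":0,"tz":-0.3,"turn":0,"fingers":1.0},
  {"tx":0,"ty":0,"tz":-0.2,"turn":0,"fingers":1.0},
  {"tx":0,"ty":0,"tz":0,"turn":0,"fingers":1.0},
  {"tx":0,"ty":0,"tz":0,"turn":0,"fingers":1.0},
])

```text
clock: 8.1
ee_pos: [0.5803, 0.0239, 0.0402]
orientation: [-0.0, 0.564, 0.826, -0.0]
wrist_force: [-0.7, 0.6, -0.7]
gripper_width: 0.0144
grasp_force: 39.2
```

Call:
apply_moves([
  {"tx":0,"ty":0,"tz":-0.1,"turn":0,"fingers":1.0},
  {"tx":0,"ty":0,"tz":-0.1,"turn":0,"fingers":1.0},
  {"tx":0,"ty":0,"tz":0,"turn":0,"fingers":1.0},
  {"tx":0,"ty":0,"tz":0,"turn":0,"fingers":1.0},
])

```text
clock: 8.43
ee_pos: [0.5809, 0.024, 0.0392]
orientation: [0.001, 0.564, 0.826, 0.0]
wrist_force: [-0.6, -1.0, 5.7]
gripper_width: 0.0142
grasp_force: 39.6
```

Call:
apply_moves([
  {"tx":0,"ty":0,"tz":0.1,"turn":0,"fingers":3.0},
  {"tx":0,"ty":0,"tz":0,"turn":0,"fingers":3.0},
  {"tx":0,"ty":0,"tz":0,"turn":0,"fingers":3.0},
  {"tx":0,"ty":0,"tz":0,"turn":0,"fingers":3.0},
  {"tx":0,"ty":0,"tz":1.0,"turn":0,"fingers":3.0},
  {"tx":0,"ty":0,"tz":2.0,"turn":0,"fingers":3.0},
  {"tx":0,"ty":0,"tz":3.0,"turn":0,"fingers":3.0},
  {"tx":0,"ty":0,"tz":3.0,"turn":0,"fingers":3.0},
  {"tx":-1.5,"ty":-0.5,"tz":3.0,"turn":0.1,"fingers":6.8},
  {"tx":-2.0,"ty":-0.6,"tz":2.0,"turn":0.1,"fingers":6.8},
  {"tx":-2.0,"ty":-0.6,"tz":1.5,"turn":0.1,"fingers":6.8},
  {"tx":-2.0,"ty":-0.6,"tz":0,"turn":0.1,"fingers":6.8},
  {"tx":0,"ty":0,"tz":0,"turn":0.1,"fingers":6.8},
  {"tx":0,"ty":0,"tz":0,"turn":0,"fingers":6.8},
  {"tx":0,"ty":0,"tz":0,"turn":0,"fingers":6.8},
])

```text
clock: 9.68
ee_pos: [0.5055, 0.0007, 0.195]
orientation: [0.0, 0.344, 0.939, -0.0]
wrist_force: [0.1, 0.6, 0.5]
gripper_width: 0.0682
grasp_force: 0.0
```

```bash
python3 - <<'E'
from fit import *
np.set_printoptions(precision=4,suppress=True)
im,c=snap("wrist","w3.png"); print(env.sense()["ee_pos"],env.sense()["wrist_force"])
for th,p0 in [("filter_housing",[.5796,.0248,.375]),("cover",[.433,-.0228,1.43])]:
    D=nets.cut_out(th,"wrist")
    dark=cv2.dilate((im.max(2)<50).astype(np.uint8),np.ones((7,7)))>0; ig=dark.copy(); ig[:250]=0
    p,s=fit(th,D[0]["mask"],c,p0,ig); print(th,p,s)
    cv2.drawContours(im,cv2.findContours(draw(M[th],p,c).astype(np.uint8),0,2)[0],-1,(255,0,255),1)
for z,r in((.010+.046,8),(.036,20)):
    q=cyl(r,0,0)[:32]; q[:,0]+=.5796;q[:,1]+=.0248;q[:,2]=z
    cv2.polylines(im,[np.round(proj(q,c)).astype(int)],True,(255,255,0),1)
cv2.imwrite("pics/w3o.png",im[:,:,::-1])
E
```

```text
[0.5056 0.0009 0.1947] [ 0.9644 -0.3851 -0.0137]Traceback (most recent call last):
  File "<stdin>", line 7, in <module>
IndexError: list index out of range
```

```bash
python3 - <<'E'
from fit import *
np.set_printoptions(precision=4,suppress=True)
im,c=snap("wrist")
for th,p0 in [("filter_housing",[.5796,.0248,.375]),("cover",[.433,-.0228,1.43])]:
    D=nets.cut_out(th,"wrist")
    if D:
        dark=cv2.dilate((im.max(2)<50).astype(np.uint8),np.ones((7,7)))>0; ig=dark.copy(); ig[:250]=0
        p,s=fit(th,D[0]["mask"],c,p0,ig); print(th,p,s)
    else: p=p0
    cv2.drawContours(im,cv2.findContours(draw(M[th],p,c).astype(np.uint8),0,2)[0],-1,(255,0,255),1)
for z,r in((.010+.046,8),(.036,20)):
    q=cyl(r,0,0)[:32]; q[:,0]+=.5796;q[:,1]+=.0248;q[:,2]=z
    cv2.polylines(im,[np.round(proj(q,c)).astype(int)],True,(255,255,0),1)
cv2.imwrite("pics/w3o.png",im[:,:,::-1])
E
```

```text
filter_housing [0.5794 0.0251 0.3669] 0.8290858725761773
cover [ 0.4326 -0.0223  1.4354] 0.9716297152464012
```

View pics/w3o.png

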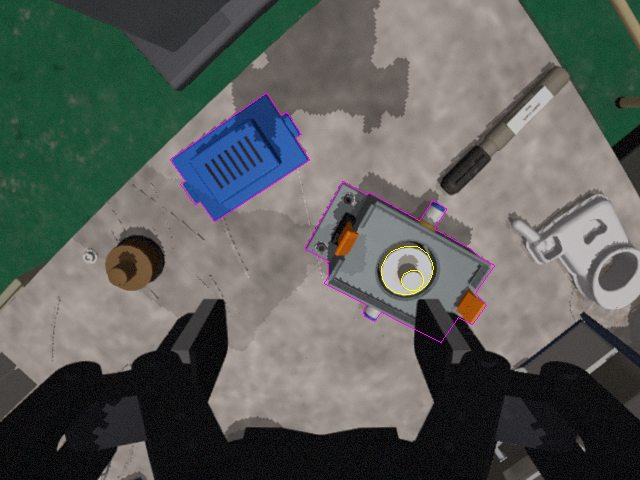

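The cartridge is seated: cap and knob match the overlay at (406,270) for the bottomed height. Refined cover pose is (0.4328,-0.0225), yaw 1.433.

Call:
apply_moves([
  {"tx":-1.3,"ty":-0.4,"tz":-1.0,"turn":0.1,"fingers":6.8},
  {"tx":-1.5,"ty":-0.5,"tz":-1.5,"turn":0.1,"fingers":6.8},
  {"tx":-1.5,"ty":-0.5,"tz":-1.5,"turn":0.1,"fingers":6.8},
  {"tx":-1.5,"ty":-0.5,"tz":-1.5,"turn":0.1,"fingers":6.8},
  {"tx":-1.5,"ty":-0.4,"tz":-1.5,"turn":0.1,"fingers":6.8},
  {"tx":0,"ty":0,"tz":-2.0,"turn":0.063,"fingers":6.8},
  {"tx":0,"ty":0,"tz":-2.0,"turn":0,"fingers":6.8},
  {"tx":0,"ty":0,"tz":-2.0,"turn":0,"fingers":6.8},
  {"tx":0,"ty":0,"tz":0,"turn":0,"fingers":6.8},
  {"tx":0,"ty":0,"tz":0,"turn":0,"fingers":6.8},
  {"tx":0,"ty":0,"tz":0,"turn":0,"fingers":6.8},
])

```text
clock: 10.85
ee_pos: [0.433, -0.0217, 0.0651]
orientation: [0.0, 0.068, 0.998, 0.0]
wrist_force: [0.8, -0.4, -0.1]
gripper_width: 0.0678
grasp_force: 0.0
```

Call:
apply_moves([
  {"tx":0,"ty":-0.05,"tz":-1.5,"turn":0,"fingers":6.3},
  {"tx":0,"ty":0,"tz":-1.5,"turn":0,"fingers":6.3},
  {"tx":0,"ty":0,"tz":-1.2,"turn":0,"fingers":6.3},
  {"tx":0,"ty":0,"tz":-0.6,"turn":0,"fingers":6.3},
  {"tx":0,"ty":0,"tz":-0.3,"turn":0,"fingers":6.3},
  {"tx":0,"ty":0,"tz":-0.3,"turn":0,"fingers":6.3},
  {"tx":0,"ty":0,"tz":0,"turn":0,"fingers":6.3},
  {"tx":0,"ty":0,"tz":0,"turn":0,"fingers":6.3},
])

```text
clock: 11.52
ee_pos: [0.4328, -0.0227, 0.0109]
orientation: [0.0, 0.068, 0.998, -0.0]
wrist_force: [-0.7, -0.3, -0.9]
gripper_width: 0.0633
grasp_force: 0.0
```

Step down in small increments to feel the flange.

Call:
apply_moves([
  {"tx":0,"ty":0,"tz":-0.2,"turn":0,"fingers":6.3},
  {"tx":0,"ty":0,"tz":-0.2,"turn":0,"fingers":6.3},
  {"tx":0,"ty":0,"tz":0,"turn":0,"fingers":6.3},
])

```text
clock: 11.77
ee_pos: [0.4322, -0.0227, 0.0062]
orientation: [-0.0, 0.068, 0.998, -0.0]
wrist_force: [-0.2, -0.4, -0.6]
gripper_width: 0.0631
grasp_force: 0.0
```

Call:
apply_moves([
  {"tx":0,"ty":0,"tz":-0.2,"turn":0,"fingers":6.3},
  {"tx":0,"ty":0,"tz":0,"turn":0,"fingers":6.3},
])

```text
clock: 11.93
ee_pos: [0.4321, -0.0227, 0.004]
orientation: [-0.0, 0.068, 0.998, -0.0]
wrist_force: [0.8, 0.3, -0.3]
gripper_width: 0.0634
grasp_force: 0.0
```

Call:
apply_moves([
  {"tx":0,"ty":0,"tz":-0.2,"turn":0,"fingers":6.3},
  {"tx":0,"ty":0,"tz":0,"turn":0,"fingers":6.3},
])

```text
clock: 12.1
ee_pos: [0.4324, -0.0226, 0.0023]
orientation: [0.0, 0.068, 0.998, -0.0]
wrist_force: [0.1, -0.5, 0.4]
gripper_width: 0.063
grasp_force: 0.2
```

Call:
apply_moves([
  {"tx":0,"ty":0,"tz":0.2,"turn":0,"fingers":5.0},
  {"tx":0,"ty":0,"tz":0,"turn":0,"fingers":5.0},
  {"tx":0,"ty":0,"tz":0,"turn":0,"fingers":5.0},
  {"tx":0,"ty":0,"tz":0,"turn":0,"fingers":5.0},
  {"tx":0,"ty":0,"tz":0,"turn":0,"fingers":5.0},
  {"tx":0,"ty":0,"tz":0,"turn":0,"fingers":5.0},
], force=60)

```text
clock: 12.6
ee_pos: [0.4324, -0.0226, 0.0043]
orientation: [0.0, 0.068, 0.998, -0.0]
wrist_force: [-0.3, -0.7, 3.9]
gripper_width: 0.0545
grasp_force: 65.6
```

Call:
apply_moves([
  {"tx":0,"ty":0,"tz":1.5,"turn":0,"fingers":5.0},
  {"tx":0,"ty":0,"tz":2.5,"turn":0,"fingers":5.0},
  {"tx":0,"ty":0,"tz":2.5,"turn":0,"fingers":5.0},
  {"tx":0,"ty":0,"tz":2.5,"turn":0,"fingers":5.0},
  {"tx":0.5,"ty":0,"tz":0.5,"turn":-0.08,"fingers":5.0},
  {"tx":1.2,"ty":0.3,"tz":0.5,"turn":-0.08,"fingers":5.0},
  {"tx":1.3,"ty":0.5,"tz":0.5,"turn":-0.09,"fingers":5.0},
  {"tx":1.3,"ty":0.5,"tz":0,"turn":-0.09,"fingers":5.0},
  {"tx":1.3,"ty":0.5,"tz":0,"turn":-0.09,"fingers":5.0},
  {"tx":1.3,"ty":0.5,"tz":0,"turn":-0.09,"fingers":5.0},
  {"tx":1.3,"ty":0.5,"tz":0,"turn":-0.09,"fingers":5.0},
  {"tx":1.3,"ty":0.5,"tz":0,"turn":-0.09,"fingers":5.0},
  {"tx":1.3,"ty":0.5,"tz":0,"turn":-0.09,"fingers":5.0},
  {"tx":1.3,"ty":0.5,"tz":0,"turn":-0.09,"fingers":5.0},
  {"tx":1.3,"ty":0.4,"tz":0,"turn":-0.09,"fingers":5.0},
  {"tx":1.3,"ty":0.5,"tz":0,"turn":-0.09,"fingers":5.0},
  {"tx":0,"ty":0,"tz":0,"turn":0,"fingers":5.0},
  {"tx":0,"ty":0,"tz":0,"turn":0,"fingers":5.0},
  {"tx":0,"ty":0,"tz":0,"turn":0,"fingers":5.0},
])

```text
clock: 14.18
ee_pos: [0.5784, 0.0292, 0.1086]
orientation: [-0.001, 0.562, 0.827, -0.001]
wrist_force: [-0.1, -0.1, -0.8]
gripper_width: 0.0546
grasp_force: 64.9
```

```bash
python3 - <<'E'
from fit import *
np.set_printoptions(precision=4,suppress=True)
s=env.sense();im,c=snap("wrist","w4.png"); q=s["orientation"]; z0=s["ee_pos"][2]-.0043; print(s["ee_pos"],2*np.arctan2(q[2],q[1]),z0)
D=nets.cut_out("cover","wrist")
# cover held at height z0
M["cover"]=[a+[0,0,z0] for a in M["cover"]]
for d in D[:1]:
    dark=cv2.dilate((im.max(2)<60).astype(np.uint8),np.ones((9,9)))>0; dark[:150]=0
    p,sc=fit("cover",d["mask"],c,[*s["ee_pos"][:2],.374],dark); print("cover",p,sc,d["confidence"])
    cv2.drawContours(im,cv2.findContours(draw(M["cover"],p,c).astype(np.uint8),0,2)[0],-1,(255,0,255),1)
cv2.drawContours(im,cv2.findContours(draw(M["filter_housing"],[.5796,.0248,.374],c).astype(np.uint8),0,2)[0],-1,(255,255,0),1)
cv2.imwrite("pics/w4o.png",im[:,:,::-1])
E
```

```text
[0.5784 0.0292 0.1086] 1.9483914900590518 0.10432585359271217
cover [0.5775 0.0283 0.3779] 0.9565506452874463 0.93
```

View pics/w4o.png

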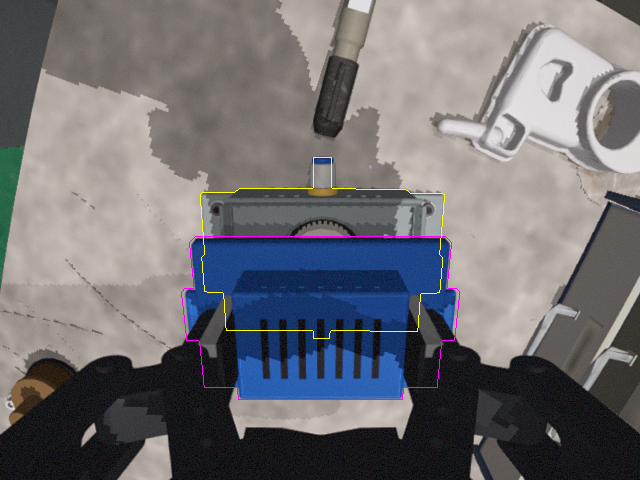

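The cover is held level and square to the housing: outline centred at (320,320) and symmetric about the housing. I'll correct by about (+1.6,-4) mm and lower it.

Call:
apply_moves([
  {"tx":0.16,"ty":-0.4,"tz":-0.5,"turn":0,"fingers":5.0},
  {"tx":0,"ty":0,"tz":-1.2,"turn":0,"fingers":5.0},
  {"tx":0,"ty":0,"tz":-1.2,"turn":0,"fingers":5.0},
  {"tx":0,"ty":0,"tz":-0.8,"turn":0,"fingers":5.0},
  {"tx":0,"ty":0,"tz":-0.6,"turn":0,"fingers":5.0},
  {"tx":0,"ty":0,"tz":-0.3,"turn":0,"fingers":5.0},
  {"tx":0,"ty":0,"tz":0,"turn":0,"fingers":5.0},
  {"tx":0,"ty":0,"tz":0,"turn":0,"fingers":5.0},
])

```text
clock: 14.95
ee_pos: [0.581, 0.0256, 0.0633]
orientation: [-0.0, 0.563, 0.827, 0.0]
wrist_force: [-0.1, -0.6, -0.2]
gripper_width: 0.055
grasp_force: 64.9
```

Call:
apply_moves([
  {"tx":-0.08,"ty":-0.03,"tz":-0.4,"turn":0,"fingers":5.0},
  {"tx":0,"ty":0,"tz":-0.4,"turn":0,"fingers":5.0},
  {"tx":0,"ty":0,"tz":-0.3,"turn":0,"fingers":5.0},
  {"tx":0,"ty":0,"tz":-0.2,"turn":0,"fingers":5.0},
  {"tx":0,"ty":0,"tz":0,"turn":0,"fingers":5.0},
], force=100)

```text
clock: 15.37
ee_pos: [0.5805, 0.0252, 0.0503]
orientation: [0.0, 0.563, 0.827, 0.0]
wrist_force: [0.9, 0.6, -0.8]
gripper_width: 0.054
grasp_force: 109.5
```

Call:
apply_moves([
  {"tx":0,"ty":0,"tz":-0.1,"turn":0,"fingers":5.0},
  {"tx":0,"ty":0,"tz":-0.1,"turn":0,"fingers":5.0},
  {"tx":0,"ty":0,"tz":0,"turn":0,"fingers":5.0},
])

```text
clock: 15.62
ee_pos: [0.5809, 0.0253, 0.0492]
orientation: [0.001, 0.563, 0.827, 0.001]
wrist_force: [0.7, -0.4, 5.2]
gripper_width: 0.0542
grasp_force: 110.7
```

Call:
apply_moves([
  {"tx":0,"ty":0,"tz":-0.1,"turn":0,"fingers":5.0},
  {"tx":0,"ty":0,"tz":-0.1,"turn":0,"fingers":5.0},
  {"tx":0,"ty":0,"tz":0,"turn":0,"fingers":5.0},
])

```text
clock: 15.87
ee_pos: [0.5817, 0.0255, 0.0483]
orientation: [0.001, 0.563, 0.827, 0.001]
wrist_force: [-2.3, 0.4, 11.9]
gripper_width: 0.0539
grasp_force: 111.4
```

Call:
apply_moves([
  {"tx":-0.05,"ty":0,"tz":-0.1,"turn":0,"fingers":5.0},
  {"tx":0,"ty":0,"tz":-0.1,"turn":0,"fingers":5.0},
  {"tx":0,"ty":0,"tz":-0.1,"turn":0,"fingers":5.0},
  {"tx":0,"ty":0,"tz":0,"turn":0,"fingers":5.0},
])

```text
clock: 16.2
ee_pos: [0.5828, 0.0258, 0.0472]
orientation: [0.003, 0.563, 0.827, 0.002]
wrist_force: [-3.5, -1.1, 22.5]
gripper_width: 0.0539
grasp_force: 113.1
```

Call:
apply_moves([
  {"tx":0,"ty":0,"tz":-0.1,"turn":0,"fingers":5.0},
  {"tx":0,"ty":0,"tz":-0.1,"turn":0,"fingers":5.0},
  {"tx":0,"ty":0,"tz":0,"turn":0,"fingers":5.0},
])

```text
clock: 16.45
ee_pos: [0.5804, 0.025, 0.0424]
orientation: [0.001, 0.563, 0.827, 0.0]
wrist_force: [2.3, 1.0, -2.0]
gripper_width: 0.054
grasp_force: 109.5
```

Call:
apply_moves([
  {"tx":0,"ty":0,"tz":-0.1,"turn":0,"fingers":5.0},
  {"tx":0,"ty":0,"tz":-0.1,"turn":0,"fingers":5.0},
  {"tx":0,"ty":0,"tz":0,"turn":0,"fingers":5.0},
])

```text
clock: 16.7
ee_pos: [0.5798, 0.025, 0.0406]
orientation: [0.0, 0.563, 0.826, -0.0]
wrist_force: [-4.9, -1.0, 15.8]
gripper_width: 0.0537
grasp_force: 112.3
```

Call:
apply_moves([
  {"tx":0,"ty":0,"tz":-0.1,"turn":0,"fingers":5.0},
  {"tx":0,"ty":0,"tz":-0.1,"turn":0,"fingers":5.0},
  {"tx":0,"ty":0,"tz":0,"turn":0,"fingers":5.0},
  {"tx":0,"ty":0,"tz":0,"turn":0,"fingers":5.0},
])

```text
clock: 17.03
ee_pos: [0.5799, 0.025, 0.0406]
orientation: [0.001, 0.563, 0.827, -0.0]
wrist_force: [-14.8, -1.7, 33.8]
gripper_width: 0.0541
grasp_force: 115.3
```

```bash
python3 - <<'E'
from fit import *
im,c=snap("wrist"); it,ct=snap("scene")
s=env.sense(); print(s["ee_pos"],s["wrist_force"],s["moment"],s["clock"])
a=im[120:400,140:500]; b=cv2.resize(it[190:300,210:340],None,fx=2.55,fy=2.55,interpolation=cv2.INTER_CUBIC)[:280]
cv2.imwrite("pics/w5.png",np.hstack([a,b])[:,:,::-1])
E
```

```text
[0.57983639 0.02496501 0.04055425] [-14.0927806   -2.21894043  33.91178174] [-0.50379337  3.14502717  0.0187788 ] 17.1333
```

View pics/w5.png

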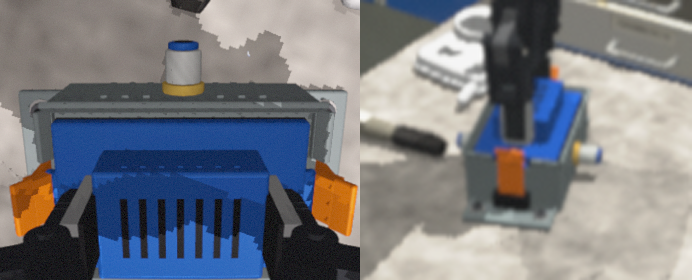

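The cover is flush in the recess, with both orange clips upright over the tongues: (30,200) and (333,200) in the left panel. I'll relieve the side load while keeping the push.

Call:
apply_moves([
  {"tx":-0.1,"ty":0,"tz":0,"turn":0,"fingers":5.0},
  {"tx":0,"ty":0,"tz":0,"turn":0,"fingers":5.0},
  {"tx":0,"ty":0,"tz":0,"turn":0,"fingers":5.0},
  {"tx":0,"ty":0,"tz":0,"turn":0,"fingers":5.0},
  {"tx":0,"ty":0,"tz":0,"turn":0,"fingers":5.0},
  {"tx":0,"ty":0,"tz":0,"turn":0,"fingers":5.0},
])

```text
clock: 17.63
ee_pos: [0.5798, 0.025, 0.0406]
orientation: [0.002, 0.563, 0.826, 0.0]
wrist_force: [-8.2, -1.3, 29.4]
gripper_width: 0.0541
grasp_force: 114.5
```

Call:
apply_moves([
  {"tx":-0.05,"ty":0,"tz":-0.06,"turn":0,"fingers":5.0},
  {"tx":0,"ty":0,"tz":0,"turn":0,"fingers":5.0},
  {"tx":0,"ty":0,"tz":0,"turn":0,"fingers":5.0},
  {"tx":0,"ty":0,"tz":0,"turn":0,"fingers":5.0},
  {"tx":0,"ty":0,"tz":0,"turn":0,"fingers":5.0},
  {"tx":0,"ty":0,"tz":0,"turn":0,"fingers":5.0},
  {"tx":0,"ty":0,"tz":0,"turn":0,"fingers":5.0},
  {"tx":0,"ty":0,"tz":0,"turn":0,"fingers":5.0},
  {"tx":0,"ty":0,"tz":0,"turn":0,"fingers":5.0},
  {"tx":0,"ty":0,"tz":0,"turn":0,"fingers":5.0},
  {"tx":0,"ty":0,"tz":0,"turn":0,"fingers":5.0},
  {"tx":0,"ty":0,"tz":0,"turn":0,"fingers":5.0},
])

```text
clock: 18.63
ee_pos: [0.5798, 0.025, 0.0406]
orientation: [0.002, 0.563, 0.826, 0.001]
wrist_force: [-7.3, -1.1, 34.4]
gripper_width: 0.0538
grasp_force: 115.4
```

```bash
python3 -c "
from workcell import ticket
print(ticket.hand_in())"
```

```text
the job is handed in; nothing more can be done
None
```

The job is handed in at 18.6 s: the cartridge is at the bottom of the bore, the cover is on its seat with both clips over it, and the hand was still pressing down with about 34 N; no verdict came back.

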